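Shut the packed green chest on the pottery stall

ROBOT

A 6-joint arm with a two-finger parallel gripper is mounted at the origin on the work surface. World frame = base frame: x ahead of the robot, y to its left, z up, the work surface at z = 0. Lengths are in m, angles in rad, forces in N, time in s.
With the tool pointing down it reaches from about 0.35 to 0.975 m from the base axis. Payload 7.1 kg.
Tool frame: the origin (TCP) lies midway between the tips of the shut fingers; the grasp point (between the pads) lies 19 mm behind it; z points along the fingers, x is the direction in which the jaws open and shut, and the axes are right-handed (so a half turn about z gives the same grasp; the last joint's range is limited). The gripper opens to 88 mm and grips with 3 to 60 N. Pads are 20 mm wide; open, the fingers measure 115 mm over their backs; the gripper's body (75 mm by 178 mm) begins 61 mm behind the grasp point.
Start: joints at [1.219, 0.423, 1.63, -0, 1.089, -0.019], TCP at [0.204, 0.591, 0.223] pointing down, gripper open.
Joint ranges: [-3, 3], [-0.9, 2.11], [0.09, 2.58], [-1.31, 4.45], [0.11, 2.69], [-2.54, 2.54]. Speed limits (rad/s): [2.39, 2.39, 3.01, 3.14, 3.14, 3.14].

INTERFACE

Orientations are given as a unit quaternion [w, x, y, z].
In Python, from station import move_pose, movel, movej, command_gripper, wait, inverse_kinematics, read_camera, camera_info, MotionError, job_done, get_time, get_joint_pos, get_qvel, get_effort, get_tcp_pos, get_ee_rot, get_ft_force, get_ft_torque, get_grip_width gives the robot as it stands. Calls block until the motion is done:
- move_pose(position, orientation): joint-space move of the TCP to a pose.
- movel(position, frame=None, v=0.15, until_force=None): straight line of the TCP; frame=None keeps the orientation; v is the mean speed in m/s. With until_force (N) it stops when the force on the tool has changed by that much, and returns True; else False.
- movej(angles): joint-space move.
- command_gripper(opening): opening from 0.0 (shut) to 1.0 (fully open); the grip force is fixed at half the most; returns when the fingers have stopped.
- wait(seconds).
- inverse_kinematics(position, orientation): joint angles nearest the present ones, or None.
- read_camera(name): name is "side" or "top"; returns the picture (384x512x3 uint8, red, green, blue); there is no depth.
- camera_info(name): a dict with "intrinsics" (3x3 intrinsics, pixels), "T" (4x4, takes a point from camera to world coordinates). Camera axes: x right, y up, looking along -z (the intrinsics and any distortion apply to the point x, -y, -z); pixel columns grow to the right and rows downward; lengths in m; the calibration is good to about 2 mm. A picture is of the moment at which its call begins. camera_info takes no time and is no camera call.
A pose or a line that the arm cannot do raises MotionError and nothing moves.
- job_done(): hands the job in, once; it reports no verdict.
Readings, each from a call of its own:
- get_time(): time.
- get_joint_pos(): joint angles.
- get_qvel(): joint speeds.
- get_effort(): joint torques, N m.
- get_tcp_pos(): TCP position.
- get_ee_rot(): TCP orientation.
- get_ft_force(): force on the tool from outside, world axes, zero at the start.
- get_ft_torque(): the same for the moment, N m.
- get_grip_width(): opening from 0.0 (shut) to 1.0 (fully open).
Only numpy, scipy, OpenCV 4.12 (cv2) and the standard library are available. Lean on these libraries where they do the work, as an engineer would, in place of code of your own. Each camera call takes 0.05 s, during which the arm holds its last target.

TASK

The lime green chest of cups is packed and ready to go. Unlock its folding lid stay by pushing the red bar at the stay's knuckle downwards, then lower the green lid gently until it is fully shut. Leave the blue chest propped open, just as it is.

Things in the scene. Friction and masses are not known exactly. Their poses are not given: they have to be found in the camera images.
- green_chest: Lime green chest, fixed, 210 (x) x 170 (y) x 110 mm high, holding cups. Origin: centre of its underside, z up, front to -x. Lid hinge line along y on the rear rim: x +105, z +110 mm. The folding stay is outside the -y side: two 89 mm steel links, the lower pivoted on the chest at x -85, z +90 mm, the upper on the lid's edge 90 mm from the hinge. A like blue chest stands beside it, on either side.
- green_lid (a joint): Green lid's angle, rad: 0 shut flat on the rim, 1.0 as propped at the start, leaning over the chest, front edge highest. Board 215 mm from hinge to front edge, 170 wide, 12 thick, underside on the hinge line. 0.4 kg; stiff hinge: it stays where left; 1 to 5 N square to its top near the front edge lowers it once the stay is broken. Gentle: below 1.2 rad/s, 0.25 m/s at the edge.
- green_knuckle (a point): On the axis of the red bar at the green stay's knuckle: 18 mm thick, level, sticking 62 mm out to the chest's -y; this point is 50 mm outside the lid's side, 20 mm from the bar's end. Bar's x, z in the chest frame, mm: locked -18, 148; pushed down with 3 to 7 N it passes straight at -10, 138, then sinks with the lid: lid 0.95 rad -1, 120; 0.9 1, 112; 0.8 3, 101; 0 -17, 33.
- blue_knuckle (a point): The same point on the red bar of the blue chest's stay. The blue chest is alike in size and build, and locked open; it must be left so.

How it is judged:
On the way, in this order (a step that is already met when the one before it is completed fails the run):
1. the green chest's stay is broken: its knuckle bar is down past straight, the lid still well open (z of green_knuckle in the frame of green_chest below 0.128 m and value of joint green_lid above 0.5 rad), for 0.2 s.
2. the green lid is lowered shut (value of joint green_lid below 0.06 rad), for 0.2 s.
At the end, for the whole second after the job is handed in: The green lid is shut and at rest, within 0.06 rad (front edge within 13 mm of the rim), and the blue chest's stay is still locked, its bar within 15 mm of where it was (value of joint green_lid below 0.06 rad and velocity of joint green_lid between -0.05 and 0.05 rad/s and distance of blue_knuckle from where it was at the start of the episode below 0.015 m); the robot touches nothing.
It fails at once if the green lid is slammed: it closes faster than 1.2 rad/s (0.25 m/s at its front edge) (velocity of joint green_lid below -1.2 rad/s).
It fails at once if the blue chest's stay or lid is disturbed: its bar is moved by more than 15 mm (distance of blue_knuckle from where it was at the start of the episode above 0.015 m).
It also fails if it takes over 54 s, if anything falls off the work surface, if the arm or the gripper's body presses on something with over 40 N, if the wrist force passes 120 N, or if a joint passes its speed limit or range.

## Working session

There is one attempt and no reset: what is moved stays moved. The work goes in short steps, each a Python script; the robot and the scene stay as the last script left them, time stands still between calls to the robot, and variables do not carry over. Pictures are saved under pics/ and viewed, and the job is handed in when it is done.

```bash
mkdir -p pics; ls; python3 - <<'E'
from station import *
import cv2
for n in("side","top"):
    im=read_camera(n); cv2.imwrite(f"pics/{n}0.png",im[:,:,::-1]); i=camera_info(n); print(n,i)
print(get_time(),get_ee_rot(),get_ft_force())
E
```

```text
pics
side {'intrinsics': array([[436.12281762,   0.        , 239.64567371],
       [  0.        , 436.12281762, 189.10211834],
       [  0.        ,   0.        ,   1.        ]]), 'T': array([[ 0.82736065,  0.32377661, -0.45895867,  0.20587737],
       [-0.56129884,  0.50636061, -0.65463161, -0.62340128],
       [ 0.02044419,  0.79922941,  0.60067828,  0.61987591],
       [ 0.        ,  0.        ,  0.        ,  1.        ]])}
top {'intrinsics': array([[457.87307664,   0.        , 261.55753449],
       [  0.        , 457.87307664, 197.23847455],
       [  0.        ,   0.        ,   1.        ]]), 'T': array([[ 0.00162531,  0.97613405, -0.21716281,  0.34114759],
       [-0.99998409,  0.00275962,  0.00492016, -0.06786286],
       [ 0.00540202,  0.21715135,  0.976123  ,  1.27260837],
       [ 0.        ,  0.        ,  0.        ,  1.        ]])}
0.1 [ 3.97120647e-04  8.14460279e-01  5.80218893e-01 -5.76108454e-04] [ 0.10826572  0.05319169 -0.4338271 ]
```

View pics/side0.png

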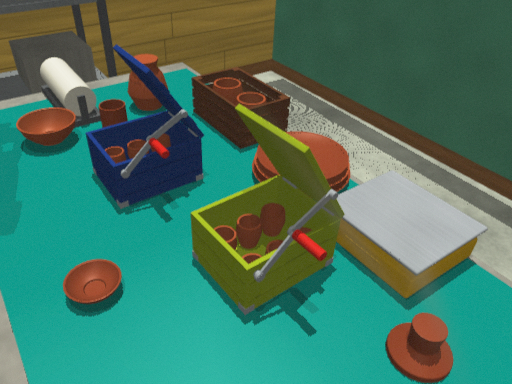

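View pics/top0.png

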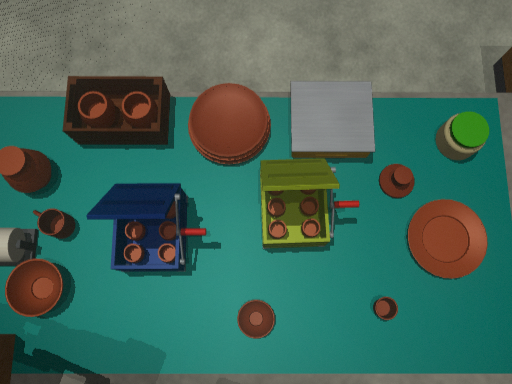

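Side view: the green chest is in the centre, with its red bar from about (297,235) to (325,255). In the top view the same bar runs from (335,205) to (358,204). The blue chest is to its left (+y). Next I'll measure the bar and the rim.

```bash
cat > h.py <<'E'
import numpy as np, cv2
from station import *
def ray(n,uv):
    i=camera_info(n);K=i['intrinsics'];T=i['T']
    p=np.linalg.solve(K,[uv[0],uv[1],1.]); d=T[:3,:3]@[p[0],-p[1],-p[2]]
    return T[:3,3],d/np.linalg.norm(d)
def plane(n,uv,z):
    o,d=ray(n,uv); return o+d*(z-o[2])/d[2]
def tri(a,b):
    o1,d1=ray('side',a);o2,d2=ray('top',b)
    s=np.linalg.lstsq(np.c_[d1,-d2],o2-o1,rcond=None)[0]
    p,q=o1+s[0]*d1,o2+s[1]*d2
    return (p+q)/2,np.linalg.norm(p-q)
def proj(n,P):
    i=camera_info(n);T=i['T'];c=T[:3,:3].T@(np.array(P)-T[:3,3]); k=i['intrinsics']@[c[0],-c[1],-c[2]]; return k[:2]/k[2]
def redbars(im):
    h=cv2.cvtColor(im,cv2.COLOR_RGB2HSV)
    m=(((h[...,0]<4)|(h[...,0]>176))&(h[...,1]>210)&(h[...,2]>110)).astype(np.uint8)
    n,l,s,c=cv2.connectedComponentsWithStats(m)
    out=[]
    for k in range(1,n):
        if s[k,4]<40: continue
        pts=np.argwhere(l==k)[:,::-1].astype(np.float32)
        out.append((s[k,4],c[k].round(1),cv2.boxPoints(cv2.minAreaRect(pts)).round(1).tolist()))
    return out
E
python3 - <<'E'
from h import *
for n in('side','top'):
    im=cv2.imread(f'pics/{n}0.png')[:,:,::-1].copy()
    for r in redbars(im): print(n,r)
    h=cv2.cvtColor(im,cv2.COLOR_RGB2HSV)
    c=im[140:340,180:380] if n=='side' else im[150:260,240:380]
    cv2.imwrite(f'pics/{n}0c.png',cv2.resize(c[:,:,::-1],None,fx=3 if n=='side' else 5,fy=3 if n=='side' else 5))
E
```

```text
side (np.int32(87), array([157.7, 145.6]), [[148.5, 141.3000030517578], [154.5, 136.10000610351562], [166.1999969482422, 149.8000030517578], [160.1999969482422, 154.89999389648438]])
```

View pics/top0c.png

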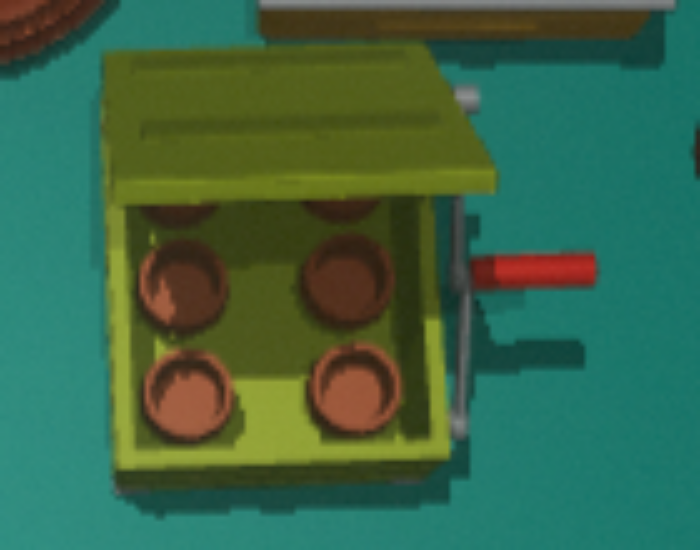

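View pics/side0c.png

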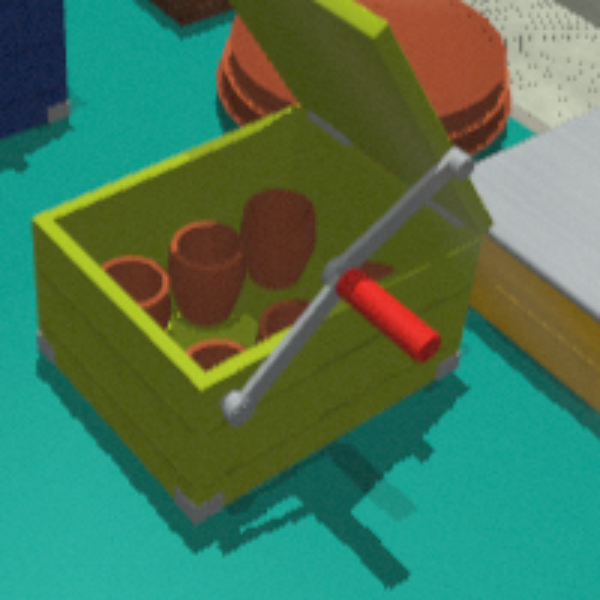

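The top crop shows the rim front corners near (264,243) and (330,241), with the bar's end at (359,204). In the side crop the front-right rim corner is at (248,269), the front-left at (192,212), and the bar's end face at (322.5,255.5).

```bash
python3 - <<'E'
from h import *
fr=tri((247.7,269.3),(329.8,241.4)); fl=tri((192,212.3),(263.6,243)); be=tri((322.7,255.7),(359.2,204.0))
print('FR',fr,'FL',fl,'barend',be)
A=plane('top',(329.8,241.4),.11);B=plane('top',(263.6,243),.11)
A2=plane('side',(247.7,269.3),.11);B2=plane('side',(192,212.3),.11)
print(A,B,A2,B2)
for a,b in((A,B),(A2,B2),(fr[0],fl[0])):
    v=b-a; print(np.linalg.norm(v), 'yaw',np.degrees(np.arctan2(-v[0],v[1])))
# bar axis in top from z=.148
p=plane('top',(334.5,205),.148);q=plane('top',(359.2,204.0),.148);print(p,q)
bl=tri((163,152.5),(205.5,232));print('blue end',bl)
E
```

```text
FR (array([ 0.48620086, -0.24827276,  0.1119114 ]), np.float64(0.003197276893762677)) FL (array([ 0.48168333, -0.07959846,  0.1107853 ]), np.float64(0.0026910297287421176)) barend (array([ 0.57385532, -0.31779136,  0.15303742]), np.float64(0.0005972197697520398))
[ 0.48498561 -0.24784038  0.11      ] [ 0.48051541 -0.07911451  0.11      ] [ 0.48883462 -0.24734025  0.11      ] [ 0.48343818 -0.07908597  0.11      ]
0.16878507214368194 yaw 1.5176307921555454
0.16834079068748115 yaw 1.8370259063802705
0.1687385350486089 yaw 1.5341584572806046
[ 0.57191245 -0.25657774  0.148     ] [ 0.57464491 -0.31873806  0.148     ]
blue end (array([0.50111635, 0.06429213, 0.15554475]), np.float64(0.0014559076764206157))
```

```bash
cat >> h.py <<'E'
from scipy.spatial.transform import Rotation as Ro
PSI=np.radians(1.7); C=np.array([0.589,-0.161,0.])
RZ=Ro.from_euler('z',PSI).as_matrix()
def W(x,y,z): return C+RZ@np.array([x,y,z])   # chest frame (m) -> world
def quat(jaw):  # jaw: angle of tool x from chest x; tool down
    a=PSI+jaw; X=np.array([np.cos(a),np.sin(a),0]);Z=np.array([0,0,-1.]);Y=np.cross(Z,X)
    q=Ro.from_matrix(np.c_[X,Y,Z]).as_quat(); return [q[3],q[0],q[1],q[2]]
E
python3 - <<'E'
from h import *
for n,P in(('side',W(-.018,-.155,.148)),('top',W(-.018,-.155,.148)),('top',W(-.105,-.085,.11)),('top',W(-.105,.085,.11))): print(n,proj(n,P))
for j in(0,90,180,-90):
    for P in(W(-.018,-.14,.45),W(-.018,-.14,.165),W(.02,0,.45),W(.02,0,.3)):
        print(j,inverse_kinematics(P,quat(np.radians(j))))
E
```

```text
side [322.30694306 257.11946338]
top [358.27906371 203.62270736]
top [330.26582804 240.78230139]
top [263.61513371 242.60439491]
0 [-5.01108816e-01  3.00458013e-01  1.29747764e+00 -4.44089210e-16
  1.54365700e+00 -5.30779414e-01]
0 [-5.01108816e-01  5.23562262e-01  1.61317575e+00 -4.44089210e-16
  1.00485464e+00 -5.30779414e-01]
0 [-2.76444802e-01  2.66099180e-01  1.34305291e+00 -4.44089210e-16
  1.53244056e+00 -3.06115400e-01]
0 [-2.76444802e-01  3.55723926e-01  1.54543257e+00 -4.44089210e-16
  1.24043616e+00 -3.06115400e-01]
90 [-5.01108816e-01  3.00458013e-01  1.29747764e+00 -4.44089210e-16
  1.54365700e+00 -2.10157574e+00]
90 [-5.01108816e-01  5.23562262e-01  1.61317575e+00 -4.44089210e-16
  1.00485464e+00 -2.10157574e+00]
90 [-2.76444802e-01  2.66099180e-01  1.34305291e+00 -4.44089210e-16
  1.53244056e+00 -1.87691173e+00]
90 [-2.76444802e-01  3.55723926e-01  1.54543257e+00 -4.44089210e-16
  1.24043616e+00 -1.87691173e+00]
180 None
180 None
180 None
180 None
-90 [-5.01108816e-01  3.00458013e-01  1.29747764e+00 -4.44089210e-16
  1.54365700e+00  1.04001691e+00]
-90 [-5.01108816e-01  5.23562262e-01  1.61317575e+00 -4.44089210e-16
  1.00485464e+00  1.04001691e+00]
-90 [-2.76444802e-01  2.66099180e-01  1.34305291e+00 -4.44089210e-16
  1.53244056e+00  1.26468093e+00]
-90 [-2.76444802e-01  3.55723926e-01  1.54543257e+00 -4.44089210e-16
  1.24043616e+00  1.26468093e+00]
```

```bash
python3 - <<'E'
from h import *
command_gripper(0.0)
p=get_tcp_pos(); movel([p[0],p[1],.45],v=.2)
move_pose(W(-.018,-.14,.45),quat(0))
movel(W(-.018,-.14,.20),v=.15)
print(get_time(),get_tcp_pos(),get_ft_force())
for n in("side","top"):
    im=read_camera(n); cv2.imwrite(f"pics/{n}1.png",im[:,:,::-1])
E
```

```text
7.9083 [ 0.57565098 -0.30172635  0.20090502] [ 0.73139505 -0.25383136 -0.52018959]
```

View pics/side1.png

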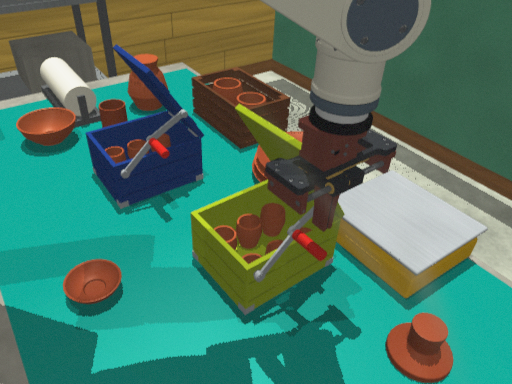

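View pics/top1.png

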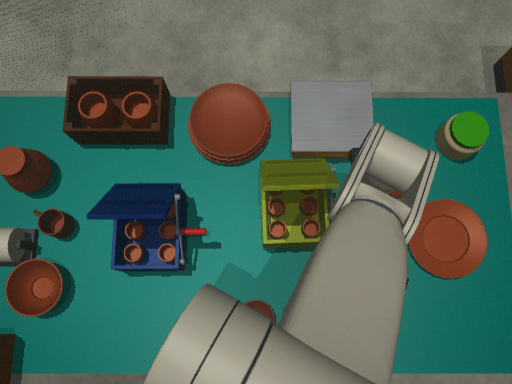

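The side view shows the 178 mm side of the gripper body running along chest x, clear of the green lid. The shut fingertips sit above the red bar at about (322,225), and nothing has moved. Now I'll push the bar.

```bash
python3 - <<'E'
from h import *
hit=movel(W(-.018,-.14,.14),v=.03,until_force=2.0)
print(hit,get_time(),get_tcp_pos(),get_ft_force())
if hit:
    z0=get_tcp_pos()[2]; 
    for x,z in((-.010,-.010),(-.004,-.020),(-.001,-.028),(.001,-.036),(.002,-.042)):
        movel(W(x,-.14,z0+z),v=.03); print(get_time(),get_tcp_pos(),get_ft_force())
    wait(.4)
    cv2.imwrite("pics/side2.png",read_camera("side")[:,:,::-1])
E
```

```text
True 9.2917 [ 0.57554989 -0.30142543  0.15907543] [ 1.11252808 -0.83122302  0.77133074]
9.875 [ 0.58319387 -0.30127905  0.1489544 ] [ 1.72202558 -0.889725    2.02769859]
10.4167 [ 0.58899568 -0.30108507  0.1387017 ] [2.06693559 0.13798043 2.58800581]
10.85 [ 0.59207681 -0.30101958  0.1309438 ] [ 2.41753638 -1.0129137   2.35017967]
11.275 [ 0.59434318 -0.30100991  0.12318749] [1.60650509 0.26336105 2.52878105]
11.625 [ 0.5951576  -0.30101535  0.11717443] [ 2.63800162 -0.50405227  4.23004571]
```

View pics/side2.png

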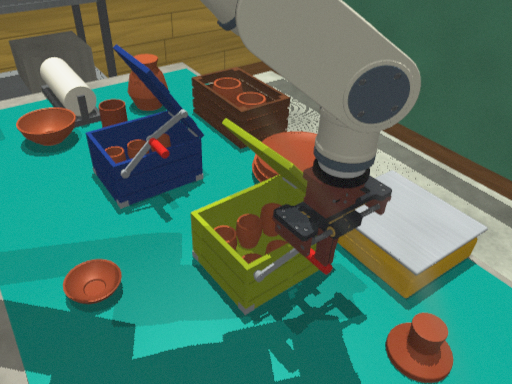

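The stay is broken: the bar now sits at about (320,258), the links are bent, and the lid has dropped to about 0.85 rad. Next I'll lift, go over the lid and close it along the arc.

```bash
cat >> h.py <<'E'
def lidtcp(th,r=.20,gap=0.):
    n=np.array([np.sin(th),np.cos(th)]);u=np.array([-np.cos(th),np.sin(th)])
    c=np.array([.105,.110])+r*u+(.012+gap)*n
    return W(c[0]+.010,0,c[1])
E
python3 - <<'E'
from h import *
movel(W(.002,-.142,.45),v=.15)
p=lidtcp(.86,gap=.04)
move_pose([p[0],p[1],.45],quat(-np.pi/2))
movel(p,v=.1)
print(get_time(),get_tcp_pos(),get_ft_force())
for n in("side",):
    cv2.imwrite(f"pics/{n}3.png",read_camera(n)[:,:,::-1])
E
```

```text
17.7 [ 0.61325776 -0.1603934   0.29619849] [ 0.13400583  0.51247274 -0.28389313]
```

View pics/side3.png

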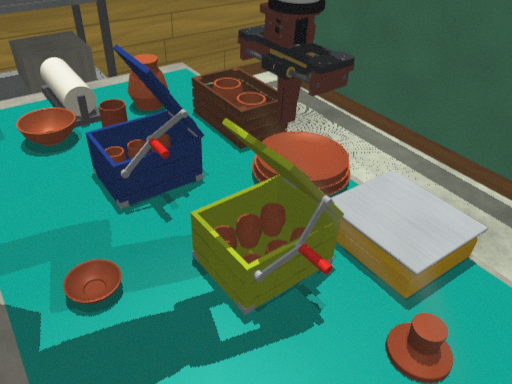

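```bash
python3 - <<'E'
from h import *
for th in(.7,.75,.8,.85,.9): # lid top front corner on -y side
    n=np.array([np.sin(th),np.cos(th)]);u=np.array([-np.cos(th),np.sin(th)]);c=np.array([.105,.11])+.215*u+.012*n
    print(th,proj('side',W(c[0],-.085,c[1])),proj('side',W(c[0],.085,c[1])))
im=cv2.imread('pics/side3.png')[90:270,180:350];cv2.imwrite('pics/side3c.png',cv2.resize(im,None,fx=3.3,fy=3.3))
E
```

```text
0.7 [280.57991917 182.74178363] [214.62095228 132.97765266]
0.75 [285.10261461 176.58703578] [218.37570892 127.68112682]
0.8 [289.81460607 170.55580272] [222.32757819 122.51913587]
0.85 [294.69515369 164.67562759] [226.46038527 117.51371496]
0.9 [299.72235722 158.9731486 ] [230.75684356 112.68602814]
```

View pics/side3c.png

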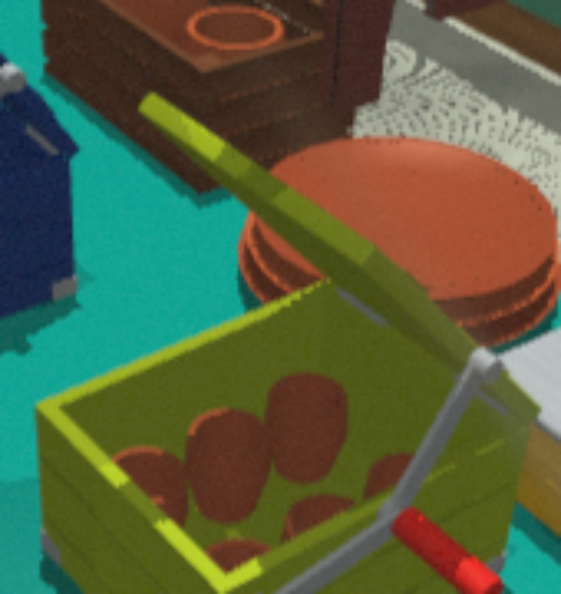

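The far lid corner is at (225,119) and the near one at (292,166), which puts the lid at about 0.84 rad as predicted. Now closing it along the arc.

```bash
python3 - <<'E'
from h import *
hit=movel(lidtcp(.84,gap=-.015),v=.05,until_force=1.5)
print(hit,get_time(),get_tcp_pos(),get_ft_force(),lidtcp(.84))
for th in np.arange(.76,.07,-.085):
    movel(lidtcp(th),v=.06); print(round(th,3),get_time().__round__(2),get_ft_force().round(1))
h=movel(lidtcp(-.05),v=.025,until_force=7); print(h,get_time(),get_tcp_pos(),lidtcp(0),get_ft_force())
wait(.5)
cv2.imwrite("pics/side4.png",read_camera("side")[:,:,::-1])
E
```

```text
True 18.5917 [ 0.57875982 -0.16119605  0.26595436] [-0.18191148 -0.83485534 -0.14153154] [ 0.57944736 -0.16128352  0.26693818]
0.76 19.01 [ 0.4 -0.2 -0.5]
0.675 19.44 [ 0.5 -0.7 -0.6]
0.59 19.88 [-0.4 -0.2 -1. ]
0.505 20.31 [-0.2 -0.8 -0.2]
0.42 20.74 [ 0.5 -0.9 -1.4]
0.335 21.18 [-1.   0.3 -0.1]
0.25 21.61 [-1.3 -0.3  0.1]
0.165 22.04 [ 1.   0.8 -0.7]
0.08 22.48 [ 0.5  0.4 -0.1]
True 23.1167 [ 0.504769   -0.163632    0.12430811] [ 0.50403741 -0.16352163  0.122     ] [-1.2347482   0.96515126  7.94455288]
```

View pics/side4.png

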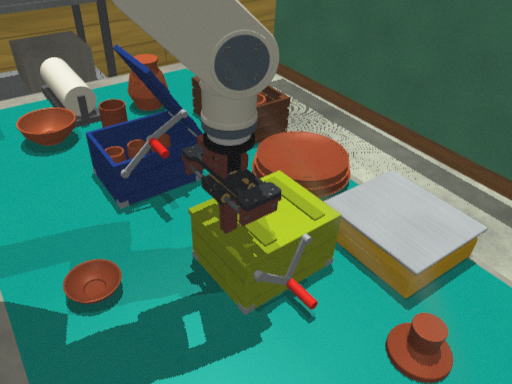

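The lid looks flat on the rim, with the tip at 124 mm against an expected 122 mm. I'll press slightly harder to be sure it is seated, then retreat and check.

```bash
python3 - <<'E'
from h import *
p=get_tcp_pos(); h=movel([p[0],p[1],p[2]-.006],v=.02,until_force=6); print(h,get_tcp_pos(),get_ft_force())
p=get_tcp_pos()
movel([p[0],p[1],.2],v=.06); movel([p[0],p[1],.45],v=.2)
q=get_joint_pos(); q=np.array(q,float); q[0]-=.9; 
movej(q.tolist())
print(get_time(),get_tcp_pos(),get_ft_force())
for n in("side","top"):
    im=read_camera(n); cv2.imwrite(f"pics/{n}5.png",im[:,:,::-1])
for P in(W(-.11,-.085,.122),W(-.11,.085,.122),W(-.017,-.155,.033)): print(proj('side',P),proj('top',P))
a=np.hstack([cv2.imread('pics/side5.png')[140:340,180:380],cv2.imread('pics/top5.png')[140:340,100:300]])
cv2.imwrite('pics/c5.png',cv2.resize(a,None,fx=2,fy=2))
b=cv2.absdiff(cv2.imread('pics/side0.png')[110:200,90:200],cv2.imread('pics/side5.png')[110:200,90:200]); print('blue region diff side',b.mean(),np.percentile(b,99.5))
E
```

```text
True [ 0.50475247 -0.16361651  0.1242881 ] [-1.99735741 -0.09139876  8.07031296]
28.3833 [ 0.1862015  -0.49633819  0.44876712] [-0.12867953  0.54062913 -0.70232586]
[244.78020701 266.62147314] [331.10878472 242.16648938]
[188.36218046 208.55982779] [263.71943012 244.0111343 ]
[313.4327589  305.77185621] [349.42611751 211.75772081]
blue region diff side 8.807306397306398 100.0
```

View pics/c5.png

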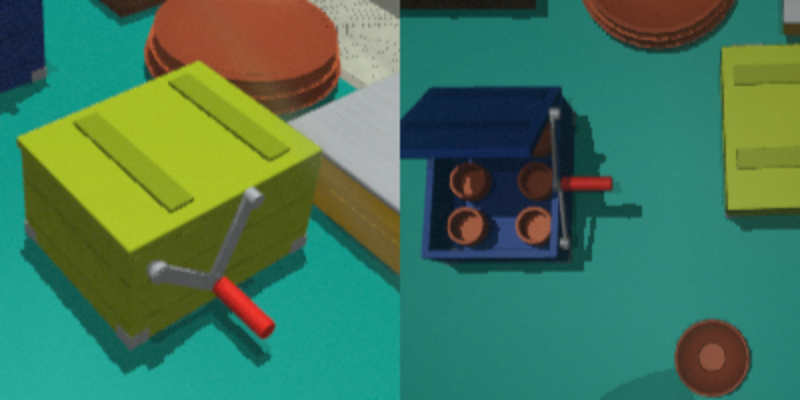

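View pics/side5.png

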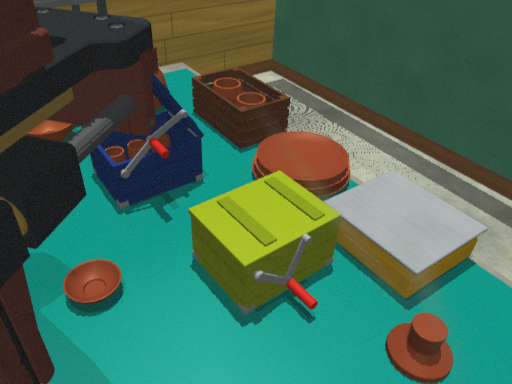

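The lid lies flat: the near corner is at about (247,266) against a predicted (245,267), and the bar's end is at about (312,304) against (313,306). The blue bar is still at (158,146), as at the start. The robot is clear, so I'm handing in.

```bash
python3 - <<'E'
from h import *
a=cv2.imread('pics/top0.png')[180:275,85:215];b=cv2.imread('pics/top5.png')[180:275,85:215]
print(cv2.absdiff(a,b).mean(),np.percentile(cv2.absdiff(a,b),99.5))
job_done(); print(get_time())
E
```

```text
3.3057219973009446 9.0
the job is handed in; nothing more can be done
the job is handed in; nothing more can be done
```

The green lid is shut and the job is handed in, at about 28.5 s of the 54 s allowed. No verdict is reported, so the outcome below rests on my own last checks.

- **What I did:** I pushed the red bar about 42 mm down with the shut fingertips, at forces up to about 4 N, which broke the stay and left the lid at about 0.84 rad. I then lowered the lid along its arc over about 4 s, averaging about 0.2 rad/s. I pressed it down with about 8 N, then moved the arm clear.
- **Green lid:** in the last side picture the lid's corners and the bar's end lie within about 3 px of where a shut lid puts them. While pressing, the fingertip stopped at 124 mm against the 122 mm I expected; the raised strips on the lid or the calibration could account for that.
- **Blue chest:** the top picture of it matches the one from the start, with only noise-level differences, and its bar is in the same place. The same comparison in the side view showed a difference (mean 8.8), because the retreated gripper hid part of that area. The blue bar was still visible there and unmoved.

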